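Roll a brass roller up the inspection ramp into its seat

TASK

Roll the brass roller up its lane of the wooden inspection stand, pushing it from behind with the fingertips, until it drops over the crest and rests in the seat against the aluminium stop. Push it up slowly and steadily, without flicking it or letting it roll back down, and do not pinch or lift it. Leave the steel roller waiting at the foot, do not disturb the things lying round the stand, and finish with the hand clear.

Things in the scene. Friction and masses are not known exactly. Their poses are not given: they have to be found in the camera images.
- brass_roller: The roller to push: smooth, slippery brass-coloured cylinder, 44 mm in diameter, 78 mm long, about 0.35 kg, black bearing discs in its ends; rolls very freely. Origin at its centre; its y axis is its length, x and z turn as it rolls. It starts lying across one of the stand's two lanes (either one), leaning on the lip at the foot, centre at about x = -103, z = 46 mm in the stand's frame.
- steel_roller: An identical roller in grey steel, lying at the foot of the other lane; it must stay there. Origin at its centre, y along its length.
- stand: Wooden inspection stand, fixed to the bench, 270 mm long (x) by 206 mm wide (y), two lanes side by side. Origin under its middle, on the bench; x points along the lanes, up the ramp to the stop; z up. Lane centre lines at y = +47 and -47 mm; each lane is 84 mm wide between 10 mm thick rails that stand 12 mm above the ramp.
- stand_ramp (a point): Point at the foot of the ramp, on its surface at the lip's uphill face, midway between the lanes: x = -117, z = 22 mm in the stand's frame. x points up along the ramp (7 degrees), z square out of it; a roller on the ramp has its centre at z = 22 mm in this frame. The lip behind the waiting rollers is 10 mm thick and stands 7 mm above the ramp.
- tin: Round wax tin with a red lid, 78 mm in diameter, 31 mm high, lying beside the stand. Origin under its centre.
- blank: Reddish square wooden pen blank, 19 x 128 x 20 mm high, lying beside the stand. Origin under its centre; y along its length.
- key: Grey steel chuck key with a cross handle, 70 x 82 x 21 mm high, lying behind the stop end of the stand. Origin under its centre.
- stand_crest (a point): The crest at the ramp's upper end, midway between the lanes: x = 75, z = 45.6 mm in the stand's frame (axes as the stand's). Beyond it the dark wood seat falls at 15 degrees to the stop. A roller past the crest rolls into the seat by itself and stays there; let go anywhere before the crest, it rolls back down.
- stand_stop (a point): Middle of the top edge of the upright aluminium stop plate's face: x = 117, z = 76 mm in the stand's frame (axes as the stand's). A roller seated against the stop has its centre at x = 95, z = 63 mm in the stand's frame.
Mind the look-alikes: they are no part of the job. Several things have the shape of the brass_roller; the one meant has the colours described above.

How it is judged:
By the outcome, as a careful person would: the job done as asked, in the order asked, and still so for the second after the job is handed in, with the robot touching nothing.
It also fails if it takes over 42 s, if anything falls off the work surface, if the arm or the gripper's body presses on something with over 40 N, if the wrist force passes 120 N, or if a joint passes its speed limit or range.

ROBOT

A 7-joint arm with a two-finger parallel gripper is mounted at the origin on a cart in front of the work surface, level with it; the furniture and walls round the work are solid. World frame = base frame: x ahead of the robot, y to its left, z up, the work surface at z = 0. Lengths are in m, angles in rad, forces in N, time in s.
With the tool pointing down it reaches from about 0.375 to 0.925 m from the base axis. Payload 3.1 kg.
Tool frame: the origin (TCP) lies between the finger pads; the fingertips stand 19 mm ahead of it and the grasp point (between the pads) is the TCP; z points along the fingers, y is the line along which they close (so a half turn about z gives the same grasp; the last joint's range is limited). The gripper opens to 85 mm and grips with 20 to 120 N. Pads are 22 mm wide; open, the fingers measure 114 mm over their backs; the gripper's body (76 mm by 85 mm) begins 54 mm behind the grasp point. The pads swing forward as they close: fully open they stand 13 mm farther back than shut.
Start: joints at [-1.379, 0.383, 0.044, 1.598, -0.018, 1.161, -0.05], TCP at [0.186, 0.623, 0.218] pointing down, gripper open.
Joint ranges: [-2.61, 2.61], [-0.41, 2.15], [-1.48, 1.57], [0, 2.5], [-1.57, 4.71], [0.05, 1.97], [-2.85, 2.85]. Speed limits (rad/s): [2.79, 2.79, 3.14, 3.14, 3.14, 3.14, 3.14].

INTERFACE

Orientations are given as a unit quaternion [x, y, z, w].
In Python, from bench import move_ptp, movel, move_j, move_gripper, pause, inverse_kinematics, read_camera, camera_params, MotionError, sign_off, look_for, tip_of, read_time_s, read_qpos, read_joint_vel, read_effort, read_eef_pos, read_tcp_rot, read_ft_force, read_ft_torque, read_finger_gap, read_grasp_force gives the robot as it stands. Calls block until the motion is done:
- move_ptp(position, orientation): joint-space move of the TCP to a pose.
- movel(position, orientation=None, speed=0.15): straight line of the TCP; orientation=None keeps the orientation; speed is the mean speed in m/s.
- move_j(angles): joint-space move.
- move_gripper(opening, effort=None): finger opening in m; effort is the grip in N (None keeps the last); returns when the fingers have stopped.
- pause(seconds).
- inverse_kinematics(position, orientation): joint angles nearest the present ones, or None.
- read_camera(name): name is "scene" or "side" or "wrist"; returns the picture (400x640x3 uint8, red, green, blue); there is no depth.
- camera_params(name): a dict with "K" (3x3 intrinsics, pixels), "camera_from_world" (4x4, takes a point from world to camera coordinates). Camera axes: x right, y down, z forward; pixel columns grow to the right and rows downward; lengths in m; the calibration is good to about 2 mm. The wrist camera is an equidistant fisheye: a pixel r from the principal point sees the ray r / f radians off the axis. A picture is of the moment at which its call begins: read the wrist's pose just before it. camera_params takes no time and is no camera call; for the wrist camera it gives the pose at the moment of the call.
A pose or a line that the arm cannot do raises MotionError and nothing moves.
- sign_off(): hands the job in; it is judged then, once.
Trained networks look in the newest picture that a camera, given by its name, has taken for a name from the list of things; names that differ only in an ending like _2 or _b are one class to them, and where a whole thing is asked for, a point or a joint stands for the part that bears it (a point fixed in the world has none). Each returns a list of dicts, best first, with "confidence" (0 to 1); they miss things now and then, are a little off and sometimes report something else, mostly with a low value. They report only what shows in the picture. A call takes as long as a camera call. They do not tell look-alikes from the thing itself.
- look_for(camera, name): "at" ([column, row] in pixels, amid what is visible of it).
- tip_of(camera, name): "at" ([column, row] in pixels: a listed point, or the origin of a listed thing).
Readings, each from a call of its own:
- read_time_s(): time.
- read_qpos(): joint angles.
- read_joint_vel(): joint speeds.
- read_effort(): joint torques, N m.
- read_eef_pos(): TCP position.
- read_tcp_rot(): TCP orientation.
- read_ft_force(): force on the tool from outside, world axes, zero at the start.
- read_ft_torque(): the same for the moment, N m.
- read_finger_gap(): finger opening in m.
- read_grasp_force(): force on a finger pad.
Only numpy, scipy, OpenCV 4.12 (cv2) and the standard library are available. Lean on these libraries where they do the work, as an engineer would, in place of code of your own. Each camera call takes 0.05 s, during which the arm holds its last target. There are 200 camera calls.

## Working session

There is one attempt and no reset: what is moved stays moved. The work goes in short steps, each a Python script; the robot and the scene stay as the last script left them, time stands still between calls to the robot, and variables do not carry over. Pictures are saved under pics/ and viewed, at most 10 in all, crops included, and the job is handed in when it is done.

```bash
mkdir -p pics; cat > h.py <<'E'
from bench import *
import numpy as np, cv2
def save(c,n):
    im=read_camera(c); cv2.imwrite(f'pics/{n}.png',im[:,:,::-1]); return im
E
python3 - <<'E'
from h import *
a=save('scene','s0'); b=save('side','d0')
cv2.imwrite('pics/both.png',np.vstack([a[:,:,::-1],b[:,:,::-1]])[:, :][::1])
for c in ['scene','side']:
    for n in ['brass_roller','steel_roller','stand','stand_ramp','stand_crest','stand_stop','tin','blank','key']:
        print(c,n,[(np.round(d['at']).tolist(),round(d['confidence'],2)) for d in tip_of(c,n)[:4]])
    p=camera_params(c); print(p['K'],p['camera_from_world'])
print(read_time_s(),read_tcp_rot())
E
```

```text
scene brass_roller [([364.0, 157.0], 0.88), ([253.0, 262.0], 0.81), ([404.0, 240.0], 0.6)]
scene steel_roller [([234.0, 230.0], 0.74)]
scene stand [([284.0, 239.0], 0.64)]
scene stand_ramp [([239.0, 254.0], 0.57)]
scene stand_crest [([313.0, 218.0], 0.88)]
scene stand_stop [([327.0, 201.0], 0.69), ([314.0, 214.0], 0.39)]
scene tin [([304.0, 302.0], 0.64)]
scene blank [([249.0, 200.0], 0.66)]
scene key [([357.0, 201.0], 0.59)]
[[381.12769673   0.         320.29968791]
 [  0.         381.12769673 199.72394651]
 [  0.           0.           1.        ]] [[-6.30802900e-01 -7.75942907e-01 -5.53948821e-04  2.31464369e-01]
 [-5.85486400e-01  4.76439507e-01 -6.55904773e-01  4.54125421e-01]
 [ 5.09208579e-01 -4.13422303e-01 -7.54843442e-01  5.93349551e-01]
 [ 0.00000000e+00  0.00000000e+00  0.00000000e+00  1.00000000e+00]]
side brass_roller [([249.0, 172.0], 0.82), ([393.0, 300.0], 0.65), ([311.0, 302.0], 0.62), ([437.0, 252.0], 0.56)]
side steel_roller [([278.0, 151.0], 0.55)]
side stand [([290.0, 201.0], 0.71)]
side stand_ramp [([260.0, 167.0], 0.94)]
side stand_crest [([310.0, 212.0], 0.73)]
side stand_stop [([324.0, 211.0], 0.85)]
side tin [([225.0, 235.0], 0.71)]
side blank [([334.0, 158.0], 0.95)]
side key [([362.0, 257.0], 0.84)]
[[515.69129096   0.         324.42336302]
 [  0.         515.69129096 202.04775719]
 [  0.           0.           1.        ]] [[ 0.61019578 -0.79207998  0.01644408 -0.46702982]
 [-0.64529365 -0.50894339 -0.56971285  0.33301822]
 [ 0.45962725  0.33702512 -0.82167929  0.97434933]
 [ 0.          0.          0.          1.        ]]
1.0 [ 1.44359119e-01  9.89525363e-01  1.99361323e-05 -7.53996743e-06]
```

View pics/s0.png

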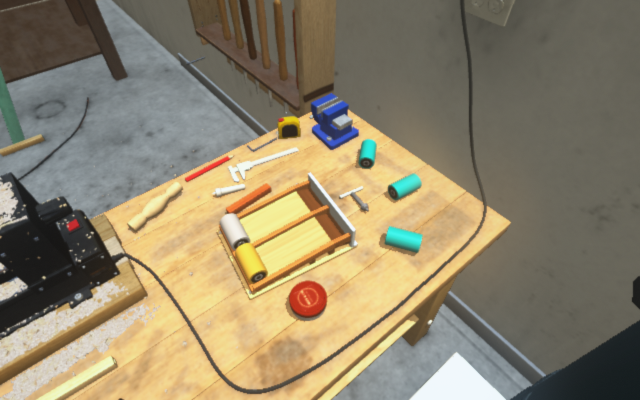

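View pics/d0.png

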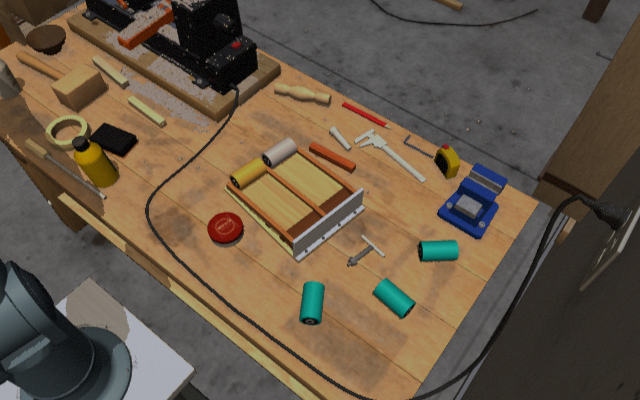

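Cylinder candidates: the yellow one at scene (253,262) / side (249,172), grey steel at (234,230) / (278,151), and three teal ones at scene (364,157), (404,186), (404,240). The brass-yellow one with black end discs, on the lane nearest the tin, fits the description. Next I'll fit the stand pose and confirm with a crop.

```bash
python3 - <<'E'
from h import *
from scipy.optimize import least_squares
S={'scene':dict(b=(253,262),s=(234,230),r=(239,254),c=(313,218),t=(327,201)),'side':dict(b=(249,172),s=(278,151),r=(260,167),c=(310,212),t=(324,211))}
def proj(c,P):
    p=camera_params(c); T=p['camera_from_world']; q=p['K']@(T[:3,:3]@P+T[:3,3]); return q[:2]/q[2]
for sg in (1,-1):
    L=dict(b=(-.103,sg*.047,.046),s=(-.103,-sg*.047,.046),r=(-.117,0,.022),c=(.075,0,.0456),t=(.117,0,.076))
    def f(v):
        c,s=np.cos(v[2]),np.sin(v[2]); R=np.array([[c,-s,0],[s,c,0],[0,0,1]])
        return np.concatenate([proj(k,R@np.array(L[n])+[v[0],v[1],v[3]])-S[k][n] for k in S for n in L])
    for y0 in (0,1.57,3.14,-1.57):
        r=least_squares(f,[.1,.6,y0,0],loss='soft_l1'); print(sg,r.x.round(4),r.cost.round(2),r.fun.round(1) if r.cost<200 else '')
# triangulate brass
P=[];A=[]
for n in 'bsrct':
    r=least_squares(lambda X:np.concatenate([proj(k,X)-S[k][n] for k in S]),[.1,.6,.03]); print(n,r.x.round(4),r.fun.round(1))
a=cv2.imread('pics/s0.png')[190:310,200:370]; cv2.imwrite('pics/crop.png',cv2.resize(a,None,fx=4,fy=4,interpolation=2))
E
```

```text
1 [ 5.6550e-01 -5.4500e-02 -1.7653e+00 -1.5000e-03] 201.54 Traceback (most recent call last):
  File "<stdin>", line 12, in <module>
    return func(*args, **kwargs)
    result = trf(vector_fun.fun, vector_fun.jac, x0, f0, J0, lb, ub, ftol, xtol,
                 gtol, max_nfev, x_scale, loss_function, tr_solver,
                 tr_options.copy(), verbose, callback=callback_wrapped)
    return trf_no_bounds(
        fun, jac, x0, f0, J0, ftol, xtol, gtol, max_nfev, x_scale,
        loss_function, tr_solver, tr_options, verbose, callback=callback)
    J = jac(x)
    self._update_jac()
    ~~~~~~~~~~~~~~~~^^
    self.J = self.jac_wrapped(xp_copy(self.x), f0=self.f)
             ~~~~~~~~~~~~~~~~^^^^^^^^^^^^^^^^^^^^^^^^^^^^
    J, dct = approx_derivative(
             ~~~~~~~~~~~~~~~~~^
        self.fun,
        ^^^^^^^^^
    ...<2 lines>...
        **self.finite_diff_options,
        ^^^^^^^^^^^^^^^^^^^^^^^^^^^
    )
    ^
    J, _nfev = _dense_difference(fun_wrapped, x0, f0, h,
               ~~~~~~~~~~~~~~~~~^^^^^^^^^^^^^^^^^^^^^^^^
                             use_one_sided, method,
                             ^^^^^^^^^^^^^^^^^^^^^^
                             mf)
                             ^^^
    df = [f_eval - f0 for f_eval in f_evals]
                                    ^^^^^^^
    f = np.atleast_1d(self.fun(x, *self.args, **self.kwargs))
                      ~~~~~~~~^^^^^^^^^^^^^^^^^^^^^^^^^^^^^^
    return np.atleast_1d(self.fun(x))
                         ~~~~~~~~^^^
    return self.f(x, *self.args, **self.kwargs)
           ~~~~~~^^^^^^^^^^^^^^^^^^^^^^^^^^^^^^
  File "<stdin>", line 10, in f
  File "<stdin>", line 5, in proj
ValueError: time passes only in moves, steps and waits
```

```bash
cat >> h.py <<'E'
from scipy.optimize import least_squares
C={c:camera_params(c) for c in ('scene','side')}
def proj(c,P):
    p=C[c]; T=p['camera_from_world']; q=p['K']@(T[:3,:3]@P+T[:3,3]); return q[:2]/q[2]
E
python3 - <<'E'
from h import *
S={'scene':dict(b=(253,262),s=(234,230),r=(239,254),c=(313,218),t=(327,201)),'side':dict(b=(249,172),s=(278,151),r=(260,167),c=(310,212),t=(324,211))}
for sg in (1,-1):
    L=dict(b=(-.103,sg*.047,.046),s=(-.103,-sg*.047,.046),r=(-.117,0,.022),c=(.075,0,.0456),t=(.117,0,.076))
    def f(v):
        c,s=np.cos(v[2]),np.sin(v[2]); R=np.array([[c,-s,0],[s,c,0],[0,0,1]])
        return np.concatenate([proj(k,R@np.array(L[n])+[v[0],v[1],v[3]])-S[k][n] for k in S for n in L])
    for y0 in (0,1.57,3.14,-1.57):
        r=least_squares(f,[.56,-.05,y0,0],loss='soft_l1'); print(sg,r.x.round(4),r.cost.round(2),r.fun.round(1) if r.cost<100 else '')
for n in 'bsrct':
    r=least_squares(lambda X:np.concatenate([proj(k,X)-S[k][n] for k in S]),[.56,-.05,.03]); print(n,r.x.round(4),r.fun.round(1))
for n,c in (('tin',((304,302),(225,235))),('blank',((249,200),(334,158))),('key',((357,201),(362,257)))):
    r=least_squares(lambda X:np.concatenate([proj(k,X)-p for k,p in zip(C,c)]),[.56,-.05,.03]); print(n,r.x.round(4),r.fun.round(1))
a=cv2.imread('pics/s0.png')[190:310,200:370]; cv2.imwrite('pics/crop.png',cv2.resize(a,None,fx=4,fy=4,interpolation=2))
E
```

```text
1 [ 5.6550e-01 -5.4500e-02 -1.7653e+00 -1.5000e-03] 201.54 
1 [ 5.6550e-01 -5.4500e-02 -1.7653e+00 -1.5000e-03] 201.54 
1 [ 5.6550e-01 -5.4500e-02  4.5179e+00 -1.5000e-03] 201.54 
1 [ 5.6550e-01 -5.4500e-02 -1.7653e+00 -1.5000e-03] 201.54 
-1 [ 0.5647 -0.0557 -1.7627  0.003 ] 15.81 [-3.6  0.3  0.3  0.7 -1.6  0.6  0.7 -1.9  2.7  0.2 -2.3  0.   0.4  0.9
  0.  -2.3  1.8 -2.7  0.6  2.7]
-1 [ 0.5647 -0.0557 -1.7627  0.003 ] 15.81 [-3.6  0.3  0.3  0.7 -1.6  0.6  0.7 -1.9  2.7  0.2 -2.3  0.   0.4  0.9
  0.  -2.3  1.8 -2.7  0.6  2.7]
-1 [ 5.6470e-01 -5.5700e-02  4.5205e+00  3.0000e-03] 15.81 [-3.6  0.3  0.3  0.7 -1.6  0.6  0.7 -1.9  2.7  0.2 -2.3  0.   0.4  0.9
  0.  -2.3  1.8 -2.7  0.6  2.7]
-1 [ 0.5647 -0.0557 -1.7627  0.003 ] 15.81 [-3.6  0.3  0.3  0.7 -1.6  0.6  0.7 -1.9  2.7  0.2 -2.3  0.   0.4  0.9
  0.  -2.3  1.8 -2.7  0.6  2.7]
b [0.5371 0.0482 0.0498] [-0.9 -1.1 -0.7  1.4]
s [0.6299 0.0368 0.0526] [ 0.  0.  0. -0.]
r [0.5841 0.0555 0.0248] [ 0.5  0.6  0.4 -0.8]
c [ 0.5481 -0.1273  0.0423] [ 0.7  0.9  0.5 -0.9]
t [ 0.5464 -0.1658  0.0799] [-0.  -0.1 -0.   0.1]
tin [ 0.4092  0.0051 -0.0045] [ 1.8  2.1  1.6 -2.5]
blank [ 0.7308 -0.0564 -0.0008] [-0.3 -0.3 -0.2  0.4]
key [ 0.5489 -0.2726 -0.0037] [ 0.6  0.8  0.4 -0.7]
```

View pics/crop.png

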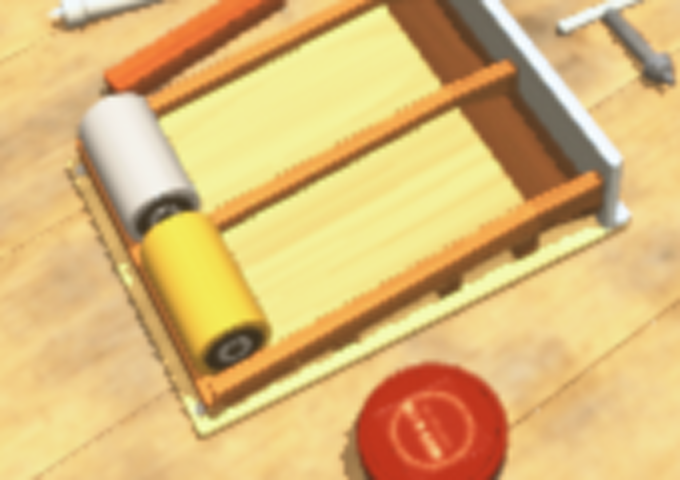

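Confirmed: brass-yellow roller with a black-ringed end, crop (205,290), in the y = -47 lane (the tin's side). The steel one is at crop (135,165). Next I'll check where the lathe is, then look from above with the wrist camera.

```bash
cat >> h.py <<'E'
from scipy.spatial.transform import Rotation as Ro
A=np.radians(7)
def world(v,P):
    return Ro.from_euler('z',v[2]).apply(P)+[v[0],v[1],v[3] if len(v)>3 else 0]
def quat(v,sg,a=A):
    z=np.array([np.sin(a),0,-np.cos(a)]); y=np.array([0,sg,0.]); x=np.cross(y,z)
    return (Ro.from_euler('z',v[2])*Ro.from_matrix(np.c_[x,y,z])).as_quat()
def wproj(p,P):
    T=p['camera_from_world'];K=p['K'];q=T[:3,:3]@P+T[:3,3]
    n=np.hypot(q[0],q[1]);th=np.arctan2(n,q[2]); return np.array([K[0,0]*th*q[0]/n+K[0,2],K[1,1]*th*q[1]/n+K[1,2]])
E
python3 - <<'E'
from h import *
r=least_squares(lambda X:np.concatenate([proj('scene',X)-(72,225),proj('side',X)-(236,44)]),[.56,.3,.1]);print('lathe',r.x,r.fun)
v=[.5647,-.0557,-1.7627,0]
print(read_qpos().round(2),C['scene']['camera_from_world'][:3,:3].T@-C['scene']['camera_from_world'][:3,3])
for sg in (1,-1):
    for P in ([-.08,-.047,.28],[-.15,-.047,.06],[.05,-.047,.08]):
        p=world(v,P);q=inverse_kinematics(p,quat(v,sg)); print(sg,p.round(3),None if q is None else np.round(q,2))
E
```

```text
lathe [0.78265887 0.3029554  0.13743862] [-0.18812674 -0.25569617 -0.10401847  0.40264806]
[-1.38  0.38  0.04  1.6  -0.02  1.16 -0.05] [0.10975397 0.20854378 0.74587727]
1 [0.534 0.032 0.28 ] [-0.87  0.16  0.74  1.81  0.01  1.26 -0.33]
1 [0.547 0.101 0.06 ] [-0.81  0.5   0.6   1.93 -0.22  0.86 -0.31]
1 [ 0.509 -0.096  0.08 ] [-0.75  0.47  0.93  2.05 -0.34  0.83  0.17]
-1 [0.534 0.032 0.28 ] [-0.61  0.14  0.44  1.8   0.06  1.26  2.76]
-1 [0.547 0.101 0.06 ] [-0.46  0.44  0.17  1.91  0.05  0.86  2.61]
-1 [ 0.509 -0.096  0.08 ] [ 1.02  0.7  -1.24  1.98  0.87  1.14  2.32]
```

```bash
python3 - <<'E'
from h import *
v=[.5647,-.0557,-1.7627,0]
move_ptp(world(v,[-.10,-.047,.28]),quat(v,1)); move_gripper(.036)
print(read_time_s(),read_finger_gap(),read_eef_pos())
p=camera_params('wrist'); save('wrist','w0'); print(p)
for n in ['brass_roller','steel_roller','stand_ramp','stand_crest','stand_stop']:
    print(n,[(np.round(d['at'],1).tolist(),round(d['confidence'],2)) for d in tip_of('wrist',n)[:4]])
L=dict(b=(-.103,-.047,.046),s=(-.103,.047,.046),r=(-.117,0,.022),c=(.075,0,.0456),t=(.117,0,.076))
for n in L: print(n,wproj(p,world(v,L[n])).round(1))
E
```

```text
3.9167 0.036211079819979786 [0.53767859 0.05138293 0.28003405]
{'K': array([[309.70691629,   0.        , 315.97173865],
       [  0.        , 309.70691629, 203.02214676],
       [  0.        ,   0.        ,   1.        ]]), 'camera_from_world': array([[ 9.81746154e-01, -1.90194076e-01,  8.38597211e-04,
        -5.18223533e-01],
       [-1.72277422e-01, -8.87378190e-01,  4.27645224e-01,
         4.56679795e-02],
       [-8.05914352e-02, -4.19983525e-01, -9.03946270e-01,
         4.89981489e-01],
       [ 0.00000000e+00,  0.00000000e+00,  0.00000000e+00,
         1.00000000e+00]])}
brass_roller [([337.3, 352.2], 0.77), ([320.5, 148.6], 0.67), ([264.5, 322.6], 0.54), ([410.1, 345.1], 0.46)]
steel_roller [([390.1, 141.2], 0.67)]
stand_ramp [([348.4, 260.6], 0.73), ([351.5, 127.5], 0.59)]
stand_crest [([353.0, 259.8], 0.68)]
stand_stop [([349.4, 293.9], 0.64)]
b [315.9 142.5]
s [389.6 143.7]
r [351.6 128.2]
c [347.1 259.6]
t [347.2 293.8]
```

View pics/w0.png

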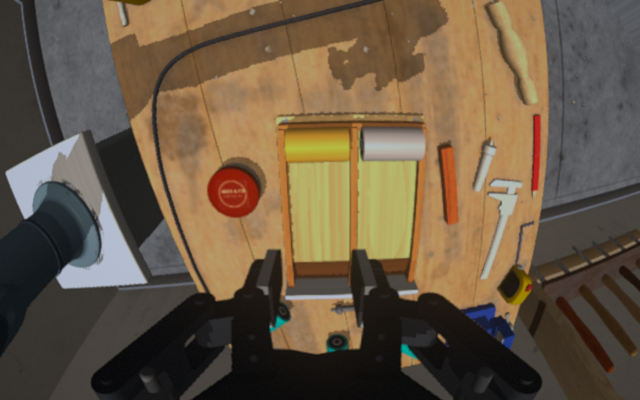

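Wrist view: brass roller at (318,145), steel at (392,143), fingertips at about (270,252) and (360,252). The earlier fit agrees to within a few pixels. I'll refit with this view and check the fingertip geometry.

```bash
python3 - <<'E'
from h import *
p=camera_params('wrist')
S={'scene':dict(b=(253,262),s=(234,230),r=(239,254),c=(313,218),t=(327,201)),'side':dict(b=(249,172),s=(278,151),r=(260,167),c=(310,212),t=(324,211)),
'wrist':dict(b=(319.5,147),s=(390.1,142),r=(351.5,127.5),c=(353,259.8),t=(349.4,293.9))}
L=dict(b=(-.103,-.047,.046),s=(-.103,.047,.046),r=(-.117,0,.022),c=(.075,0,.0456),t=(.117,0,.076))
pr=lambda k,X: wproj(p,X) if k=='wrist' else proj(k,X)
def f(v): return np.concatenate([pr(k,world(v,L[n]))-S[k][n] for k in S for n in L])
r=least_squares(f,[.565,-.055,-1.76],loss='soft_l1');v=r.x;print(v.round(4),r.fun.reshape(3,5,2).round(1))
np.save('v.npy',v)
t=read_eef_pos();R=Ro.from_quat(read_tcp_rot())
for y in (-.018,.018):
  for x in (-.011,.011):
    for z in (0,.013,.019): print(y,x,z,wproj(p,t+R.apply([x,y,z])).round(0))
im=cv2.imread('pics/w0.png')
# model edges overlay: lanes rails, ramp, roller outlines
ov=cv2.resize(im,None,fx=3,fy=3,interpolation=2)
def ln(a,b,c):
    q=[tuple(int(3*u+1) for u in wproj(p,world(v,np.array(m)))) for m in (a,b)]; cv2.line(ov,*q,c,1)
for y in (-.099,-.089,-.005,.005,.089,.099): ln((-.117,y,.034),(.075,y,.0576),(255,0,0))
for x,z in ((-.125,.046),(-.081,.046)): ln((x,-.086,z),(x,-.008,z),(0,0,255))
ln((.117,-.1,.076),(.117,.1,.076),(0,0,255)); ln((.075,-.089,.0456),(.075,.089,.0456),(0,255,0))
cv2.imwrite('pics/ov.png',ov[300:900,690:1350])
E
```

```text
[ 0.5673 -0.0561 -1.7474] [[[-3.3  0.6]
  [ 0.   1.3]
  [-1.6  1.1]
  [-0.1 -2.1]
  [ 1.7 -0.2]]

 [[-1.6  0.7]
  [ 0.6  1.3]
  [ 0.4 -1.7]
  [ 3.1 -2.9]
  [ 2.1  2.3]]

 [[-2.8 -4. ]
  [ 0.4  1.1]
  [ 0.7  0.6]
  [-3.4 -0.2]
  [ 0.7 -0.2]]]
-0.018 -0.011 0 [285. 268.]
-0.018 -0.011 0.013 [287. 258.]
-0.018 -0.011 0.019 [288. 253.]
-0.018 0.011 0 [283. 234.]
-0.018 0.011 0.013 [285. 225.]
-0.018 0.011 0.019 [286. 221.]
0.018 -0.011 0 [347. 268.]
0.018 -0.011 0.013 [345. 258.]
0.018 -0.011 0.019 [345. 253.]
0.018 0.011 0 [349. 234.]
0.018 0.011 0.013 [347. 225.]
0.018 0.011 0.019 [346. 221.]
```

View pics/ov.png

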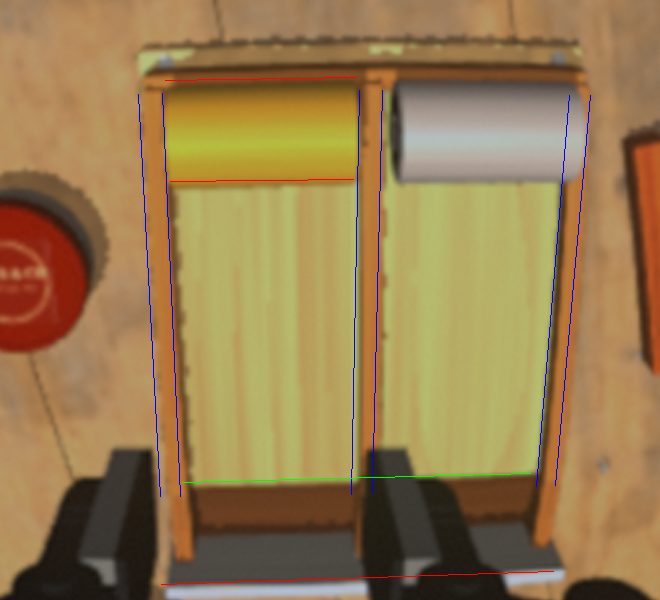

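```bash
cat >> h.py <<'E'
def ramp(v,s,h,y=-.047):
    c,n=np.cos(A),np.sin(A); return world(v,np.array([-.117+s*c-h*n,y,.022+s*n+h*c]))
E
python3 - <<'E'
from h import *
v=np.load('v.npy'); q=quat(v,1)
move_ptp(ramp(v,-.036,.10),q); movel(ramp(v,-.036,.030),q,speed=.1)
print(read_time_s(),read_ft_force().round(2),(read_eef_pos()-ramp(v,-.036,.030)).round(4))
T=read_eef_pos();R=Ro.from_quat(read_tcp_rot())
crops=[]
for c,(x,y),w in (('side',(255,165),45),('scene',(248,250),45)):
    im=save(c,c+'1')[:,:,::-1]; o=np.array([x-w-20,y-w])
    k=cv2.resize(im[y-w:y+w,x-w-20:x+w+20],None,fx=6,fy=6,interpolation=2)
    for yy in (-.018,.018):
        for xx,col in ((-.011,(0,0,255)),(.011,(255,0,0))):
            a,b=[tuple(((proj(c,T+R.apply([xx,yy,z]))-o+.5)*6).astype(int).tolist()) for z in (-.02,.019)]; cv2.line(k,a,b,col,1)
    crops.append(k)
cv2.imwrite('pics/c1.png',cv2.resize(np.vstack(crops),None,fx=.55,fy=.55,interpolation=3))
E
```

```text
5.8 [0.23 0.37 0.31] [0.0007 0.0001 0.0006]
```

View pics/c1.png

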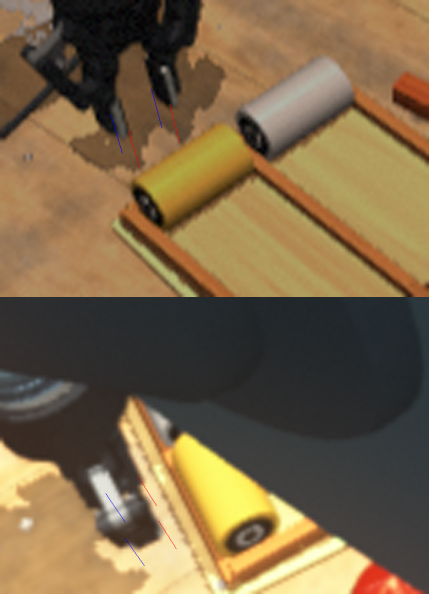

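```bash
python3 - <<'E'
from h import *
T=read_eef_pos();R=Ro.from_quat(read_tcp_rot());c='side'
im=save(c,'side2')[:,:,::-1]; x0,y0,w,h=205,105,75,75
k=cv2.resize(im[y0:y0+h,x0:x0+w],None,fx=8,fy=8,interpolation=cv2.INTER_CUBIC); k=cv2.convertScaleAbs(k,alpha=2.0,beta=10)
for P,col in (([0,0,0],(0,255,0)),([0,0,.019],(0,0,255)),([0,-.025,.019],(255,0,0)),([0,.025,.019],(255,0,0)),([0,-.025,0],(255,255,0)),([0,.025,0],(255,255,0))):
    cv2.circle(k,tuple(((proj(c,T+R.apply(P))-[x0,y0]+.5)*8).astype(int).tolist()),4,col,-1)
cv2.imwrite('pics/c2.png',k); print(T,read_finger_gap())
E
```

```text
[0.54944431 0.10644291 0.04823801] 0.03589260518865946
```

View pics/c2.png

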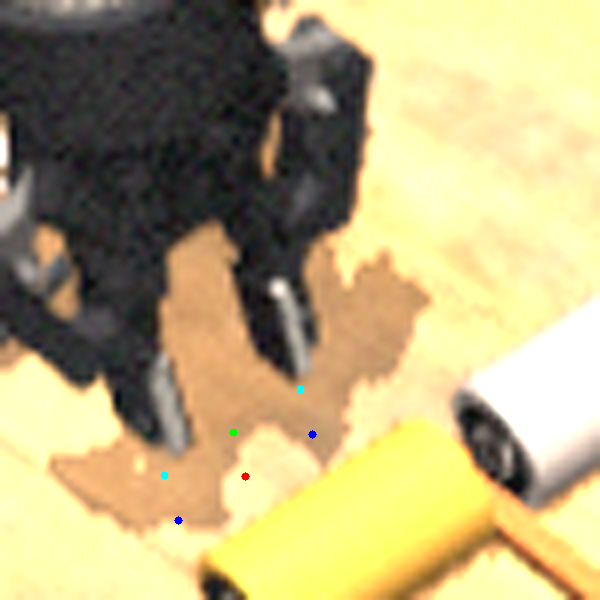

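The fingertips sit about at TCP height at this opening, so lower than nominal is needed. I'll measure the tip length by touching the bench lightly behind the stand's foot.

```bash
python3 - <<'E'
from h import *
v=np.load('v.npy'); q=quat(v,1)
P=world(v,np.array([-.172,-.047,.05])); movel(P,q,speed=.1)
P[2]=.022; movel(P,q,speed=.08); f0=read_ft_force(); print(f0.round(2))
while P[2]>-.004:
    P[2]-=.0015; movel(P,q,speed=.02); f=read_ft_force()-f0
    if f[2]>1.0: break
print(read_eef_pos(),f.round(2),P,read_time_s())
P[2]+=.03; movel(P,q,speed=.1)
E
```

```text
[ 0.79 -0.42  0.9 ]
[ 0.55115334  0.1214384  -0.00512296] [-1.62  1.14 -0.97] [ 0.55126416  0.12146949 -0.005     ] 11.2583
```

```bash
python3 - <<'E'
from h import *
v=np.load('v.npy'); q=quat(v,1)
P=world(v,np.array([-.172,-.047,-.004])); movel(P,q,speed=.1); f0=read_ft_force(); print(f0.round(2),read_time_s())
while P[2]>-.022:
    P[2]-=.002; movel(P,q,speed=.03); f=read_ft_force()-f0
    if f[2]>2: break
print(read_eef_pos(),f.round(2),P,read_finger_gap(),read_time_s())
im=save('side','side3')[:,:,::-1]; x0,y0,w,h=190,95,75,60
cv2.imwrite('pics/c3.png',cv2.convertScaleAbs(cv2.resize(im[y0:y0+h,x0:x0+w],None,fx=8,fy=8,interpolation=2),alpha=2,beta=10))
P[2]+=.03; movel(P,q,speed=.15)
E
```

```text
[ 0.26 -0.07  0.22] 12.15
[ 0.55147851  0.12149307 -0.01286877] [-2.43  0.08  8.01] [ 0.55126416  0.12146949 -0.014     ] 0.03610452804621584 13.4
```

View pics/c3.png

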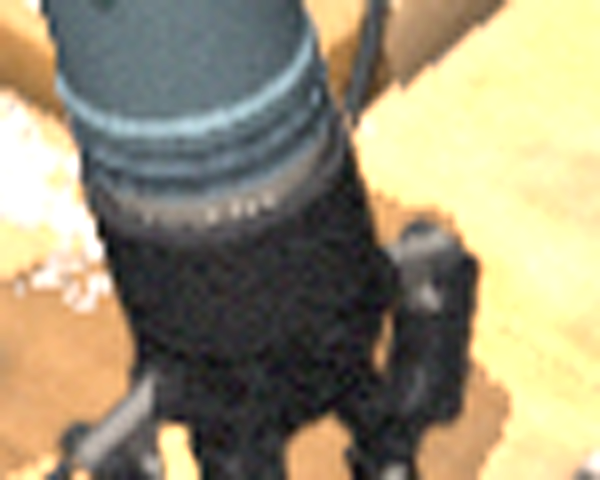

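Contact came at TCP z ≈ -0.0125, so the tips are about 12 mm behind the TCP at this opening. The crop itself only shows the hand (the tips are below it). Next: set the tips 13 mm above the ramp, make slow contact, push to just short of the crest, and look.

```bash
python3 - <<'E'
from h import *
v=np.load('v.npy'); q=quat(v,1); h=.001
print(read_eef_pos().round(4), ramp(v,-.045,h+.03).round(4))
movel(ramp(v,-.050,h+.015),q,speed=.1); movel(ramp(v,-.042,h),q,speed=.08)
movel(ramp(v,-.014,h),q,speed=.03); print(read_ft_force().round(2),read_time_s())
movel(ramp(v,.148,h),q,speed=.03)
print(read_time_s(),read_ft_force().round(2),(read_eef_pos()-ramp(v,.148,h)).round(4))
a=save('scene','s4')[:,:,::-1];b=save('side','d4')[:,:,::-1]
for c in ('side','scene'): print([(np.round(d['at']).tolist(),round(d['confidence'],2)) for d in tip_of(c,'brass_roller')])
cr=[cv2.resize(x,None,fx=3,fy=3,interpolation=2) for x in (b[130:265,210:380],a[170:300,210:380][:130])]
cv2.imwrite('pics/c4.png',cv2.resize(np.vstack(cr),None,fx=.75,fy=.75))
E
```

```text
[0.5522 0.1218 0.0167] [0.5501 0.115  0.0473]
[-0.03  0.1   0.52] 15.5583
21.1083 [-0.43  0.53  1.24] [-0.  0. -0.]
[([392.0, 300.0], 0.9), ([435.0, 252.0], 0.86), ([290.0, 210.0], 0.68), ([312.0, 303.0], 0.59)]
[([365.0, 156.0], 0.7), ([316.0, 229.0], 0.62), ([402.0, 241.0], 0.6), ([403.0, 186.0], 0.56)]
```

View pics/c4.png

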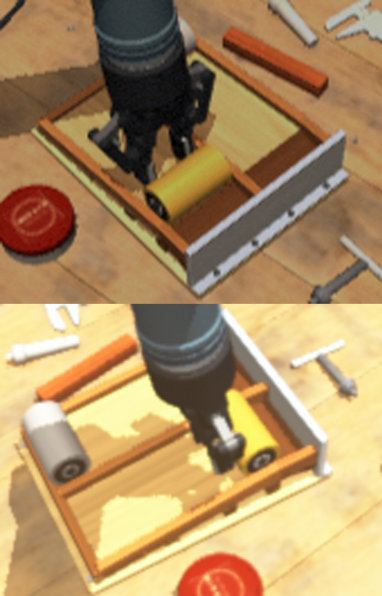

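The roller is being pushed straight, just short of the crest (side (290,210), scene (316,229)); the steel one is still at the foot. I'll continue over the crest slowly.

```bash
python3 - <<'E'
from h import *
v=np.load('v.npy'); q=quat(v,1); h=.001
def est(a,b):
    X=least_squares(lambda X:np.concatenate([proj('side',X)-a,proj('scene',X)-b]),[.55,-.1,.06]).x
    return Ro.from_euler('z',-v[2]).apply(X-[v[0],v[1],0]).round(4)
print('now',est((290,210),(316,229)))
movel(ramp(v,.172,h),q,speed=.02); pause(.3)
a=save('scene','s5')[:,:,::-1];b=save('side','d5')[:,:,::-1]
for c in ('side','scene'): print([(np.round(d['at']).tolist(),round(d['confidence'],2)) for d in (read_camera(c) is not None and tip_of(c,'brass_roller'))])
print(read_time_s(),read_ft_force().round(2))
cr=[cv2.resize(x,None,fx=3,fy=3,interpolation=2) for x in (b[130:265,210:380],a[170:300,210:380])]
cv2.imwrite('pics/c5.png',cv2.resize(np.vstack(cr),None,fx=.75,fy=.75))
E
```

```text
now [ 0.0552 -0.0501  0.0675]
[([438.0, 251.0], 0.97), ([312.0, 302.0], 0.96), ([393.0, 299.0], 0.9), ([304.0, 221.0], 0.65)]
[([402.0, 184.0], 0.84), ([332.0, 219.0], 0.72), ([404.0, 241.0], 0.71), ([365.0, 156.0], 0.56)]
23.2583 [-0.77 -0.05  0.31]
```

View pics/c5.png

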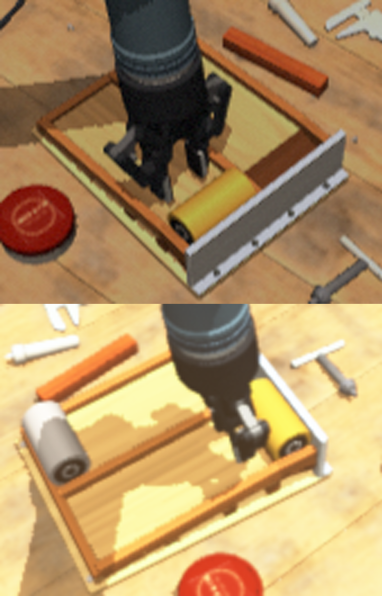

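The roller has dropped over the crest and lies against the stop, clear of the fingers; the steel one is at the foot. I'll retreat back and up, check numerically, and hand in.

```bash
python3 - <<'E'
from h import *
v=np.load('v.npy'); q=quat(v,1)
movel(ramp(v,.155,.004),q,speed=.05); movel(ramp(v,.11,.16),q,speed=.12); pause(1)
def near(c,n,g):
    read_camera(c); return min((d['at'] for d in tip_of(c,n)),key=lambda a:np.hypot(*(np.array(a)-g)))
for n,g in (('brass_roller',((304,221),(332,219))),('steel_roller',((278,151),(234,230)))):
    a=near('side',n,g[0]);b=near('scene',n,g[1])
    X=least_squares(lambda X:np.concatenate([proj('side',X)-a,proj('scene',X)-b]),[.55,-.1,.06]).x
    print(n,np.round(a),np.round(b),Ro.from_euler('z',-v[2]).apply(X-[v[0],v[1],0]).round(4))
print(read_time_s())
E
```

```text
brass_roller [304. 222.] [332. 217.] [ 0.0999 -0.0468  0.0745]
steel_roller [275. 152.] [235. 229.] [-0.1001  0.0362  0.0623]
26.65
```

Brass is at x ≈ 100, y ≈ -47 mm in the stand's frame (seat 95, lane -47) and hasn't moved since the hand left; steel is at the foot.

```bash
python3 -c "
from bench import *
print(sign_off())"
```

```text
the job is handed in; nothing more can be done
None
```

The brass roller was pushed slowly up its lane and now rests in the seat against the stop, the steel roller is still at the foot, the hand is clear, and the job was handed in at about 27 s.

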